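# Pop the charged battery out of the bench dock

## Task

Take the charged battery pack, the one with the green cap, out of the charging dock: press it down to trip its push-push latch, let it spring up, then draw it out and stand it upright in the blue tray without dropping it. Leave the two red-capped packs latched in the dock.

Things in the scene. Friction and masses are not known exactly. Their poses are not given: they have to be found in the camera images.
- charged_mid (a point): Charged battery pack, upright, 66 mm high: upper 35 mm a black block 36 (x) x 50 (y) mm with a flat GREEN cap, foot narrower; point at its centre, z up. Latched in a dock well. Pressing 6 mm (5-9 N, solid at 10 mm) trips it; let go, it springs to 24 mm above its start within 0.5 s and waits loose, top 37 mm above the deck. Then grip its 36 mm sides near the top and draw it straight up. 0.2 kg.
- charging_a_mid (a point): Uncharged pack, RED cap, otherwise the same size, point and axes, same height; latched in another well of the fixed grey dock. The dock's flat deck is 73 mm above the bench; the latched packs' tops stand 13 mm above it. The three wells lie in a row along the packs' y, 66 mm apart, in any order; the deck is 210 mm long and reaches 45 mm to either side of the row in x.
- charging_b_mid (a point): The other uncharged pack, RED cap, same size, point, axes and height, latched in the remaining well. Pulling does not free a latched pack; one not pressed deep enough stays down and may be pressed again. A popped-up pack still sits 29 mm deep in its well, with 1.5 mm of play all round.
- tray_in (a point): Centre of the inner floor of a fixed, open, empty blue tray, 150 x 150 mm outside, walls 4 mm thick, rim 24 mm above the bench; the point lies on the floor's upper face, about 4 mm above the bench. Axes along the tray's sides, z up.

How it is judged:
On the way, in this order (a step that is already met when the one before it is completed fails the run):
1. the green-capped pack has been pressed at least 4 mm deeper into its well (height (world z) of charged_mid below 0.049 m), for 0.02 s.
2. it has sprung up at least 15 mm above its starting height, still over its well (height (world z) of charged_mid above 0.068 m and distance of charged_mid from where it was at the start of the episode below 0.03 m), for 0.2 s.
At the end, for the whole second after the job is handed in: The green-capped pack stands upright (within 10 degrees) and at rest on the tray's floor, its centre no more than 55 mm from the tray's centre along either side of the tray; both red-capped packs are within 10 mm of where they started, latched in the dock (x of charged_mid in the frame of tray_in between -0.055 and 0.055 m and y of charged_mid in the frame of tray_in between -0.055 and 0.055 m and height (world z) of charged_mid below 0.047 m and angle between charged_mid's own z axis and vertical below 0.17 rad and linear speed of charged below 0.03 m/s and distance of each of charging_a_mid, charging_b_mid from where it was at the start of the episode below 0.01 m); the robot touches nothing.
It fails at once if a red-capped pack is moved by more than 10 mm (tripped or pulled) (distance of any of charging_a_mid, charging_b_mid from where it was at the start of the episode above 0.01 m).
It fails at once if the green-capped pack is dropped: it moves faster than 0.7 m/s (a fall of some 25 mm) without the fingers on it (linear speed of charged above 0.7 m/s and contact force between the fingers and charged below 0.05 N).
It also fails if it takes over 48 s, if anything falls off the work surface, if the arm or the gripper's body presses on something with over 40 N, if the wrist force passes 120 N, or if a joint passes its speed limit or range.

## Robot

A 7-joint arm with a two-finger parallel gripper is mounted at the origin on the work surface. World frame = base frame: x ahead of the robot, y to its left, z up, the work surface at z = 0. Lengths are in m, angles in rad, forces in N, time in s.
With the tool pointing down it reaches from about 0.35 to 0.9 m from the base axis. Payload 7.2 kg.
Tool frame: the origin (TCP) lies where the fingers leave the gripper's body, on its centre line; the fingertips stand 80 mm ahead of it and the grasp point (between the pads) lies 61 mm ahead of it; z points along the fingers, y is the line along which they close (so a half turn about z gives the same grasp; the last joint's range is limited). The gripper opens to 88 mm and grips with 3 to 60 N. Pads are 20 mm wide; open, the fingers measure 115 mm over their backs; the gripper's body (75 mm by 178 mm) begins 61 mm behind the grasp point.
Start: joints at [-1.337, 0.411, -0.013, 1.596, 0.006, 1.134, -0.082], TCP at [0.186, 0.597, 0.303] pointing down, gripper open.
Joint ranges: [-2.95, 2.95], [-0.29, 1.99], [-1.47, 1.44], [0.14, 2.54], [-1.03, 4.17], [0.13, 1.85], [-2.86, 2.86]. Speed limits (rad/s): [2.39, 2.39, 3.01, 3.01, 3.14, 3.14, 3.14].

## Interface

Orientations are given as a unit quaternion [x, y, z, w].
In Python, from bench import ctrl gives the robot as it stands.
- The arm moves only by the tool jog_arm, never from a script. Its argument "commands" is a list of rows, each an object with "jaw": the finger opening in cm, from 0 to 8.78; "offset": the shift along the tool's x, y, z in cm, a list of three; "delta_rot": the turn, a rotation vector about the tool's x, y, z in degrees, a list of three. In form: [{"jaw": jaw, "offset": [tx, ty, tz], "delta_rot": [rx, ry, rz]}, ...]. A call has 1 to 8 rows; each row shifts and turns the commanded pose from where the row before left it, along the tool's axes as they then stand; what a row does not reach is not made up. A row lasts 1/8 s, in which the tool goes at most 62.5 mm and 10.7 degrees, less where a joint would pass 70% of its speed; a pose out of reach is approached as far as the arm can. A call is refused whole if a number of a shift passes 6.25 or a number of a turn 10.7, either way. A call with a gripper value outside its range is refused whole. The fingers move at their own pace and stop on an object; the grip force is fixed at half the most. Time passes only in rows, so rows that do not move let the fingers close. It gives the time, the measured TCP pose, the force, the opening and the grip force at its end, in the units of the state.
- ctrl.state(): the state, without advancing time (a new reading comes with each control period).
- ctrl.read_camera(name): name is "scene" or "top" or "wrist"; returns a dict with "img" (420x560x3 uint8, red, green, blue), "camera_matrix" (3x3 intrinsics, pixels), "k1" (the pictures are not rectified: a ray, as slopes to the right and down, at radius r is drawn at 1 + k1 r^2 times it, then the intrinsics apply), "world_from_camera" (4x4, takes a point from camera to world coordinates). Camera axes: x right, y up, looking along -z (the intrinsics and any distortion apply to the point x, -y, -z); pixel columns grow to the right and rows downward; lengths in m; the calibration is good to about 2 mm. A picture is of the moment at which its call begins. There is no depth.
- ctrl.hand_in(): hands the job in; it is judged then, once.
The state is a dict: "t": time; "joints": joint angles; "joint_vel": joint speeds; "effort": joint torques, N m; "ee_pos": TCP position; "ee_rot": TCP orientation; "wrist_force": force on the tool from outside, world axes, zero at the start; "wrist_torque": the same for the moment, N m; "width": finger opening in m; "finger_force": force on a finger pad.
Only numpy, scipy, OpenCV 4.12 (cv2) and the standard library are available. Lean on these libraries where they do the work, as an engineer would, in place of code of your own. Each camera call takes 0.05 s, during which the arm holds its last target. There are 200 camera calls.

## Working session

There is one attempt and no reset: what is moved stays moved. The work goes in short steps, Python scripts to look and compute and a tool call to move; the robot and the scene stay as the last step left them, time stands still between calls to the robot, and variables do not carry over. Pictures are saved under pics/ and viewed, at most 10 in all, crops included, and the job is handed in when it is done.

Besides the shell and the picture viewer there is one more tool, called in YAML: its name, and indented under it one key for each argument. jog_arm: Moves the arm, as the interface text tells. Its arguments: {"type":"object","properties":{"commands":{"type":"array","items":{"type":"object","properties":{"jaw":{"type":"number"},"offset":{"type":"array","items":{"type":"number"}},"delta_rot":{"type":"array","items":{"type":"number"}}}}}},"required":["commands"]}

```bash
mkdir -p pics; cat > h.py <<'E'
import numpy as np, cv2
from bench import ctrl
def snap(n,f):
    c=ctrl.read_camera(n); cv2.imwrite('pics/'+f,c['img'][:,:,::-1]); np.savez(f'pics/{n}.npz',**c); return c
def pix2w(c,u,v,z):
    K=np.array(c['camera_matrix']);T=np.array(c['world_from_camera']);k=float(c['k1'])
    d=np.array([(u-K[0,2])/K[0,0],(v-K[1,2])/K[1,1]]);s=d.copy()
    for _ in range(30): s=d/(1+k*(s@s))
    r=T[:3,:3]@np.array([s[0],-s[1],-1]);o=T[:3,3]
    return o+r*(z-o[2])/r[2]
def blobs(c):
    h=cv2.cvtColor(c['img'],cv2.COLOR_RGB2HSV)
    for nm,lo,hi in [('g',45,85),('b',95,130),('r',0,8),('r2',172,180)]:
        m=cv2.inRange(h,(lo,110,60),(hi,255,255))
        n,l,s,ce=cv2.connectedComponentsWithStats(m)
        for i in range(1,n):
            if s[i,4]>60:
                pts=np.argwhere(l==i)[:,::-1].astype(np.float32)
                yield nm,s[i,4],ce[i],cv2.boxPoints(cv2.minAreaRect(pts))
E
python3 - <<'E'
from h import *
for n in ['top','scene']:
    c=snap(n,n+'0.png')
    for nm,a,ce,b in blobs(c):
        z={'g':.086,'r':.086,'r2':.086,'b':.024}[nm]
        print(n,nm,a,ce.round(1),pix2w(c,*ce,z).round(4),[pix2w(c,*p,z)[:2].round(3).tolist() for p in b])
s=ctrl.state();print(s['t'],s['ee_pos'],s['ee_rot'],s['width'])
E
```

```text
top g 572 [191.2 220.7] [0.5113 0.181  0.086 ] [[0.525, 0.211], [0.534, 0.16], [0.497, 0.152], [0.489, 0.203]]
top b 536 [133.3  83.3] [0.8065 0.3367 0.024 ] [[0.819, 0.38], [0.851, 0.34], [0.797, 0.299], [0.766, 0.339]]
top b 6005 [406.6 245.6] [ 0.4833 -0.2174  0.024 ] [[0.546, -0.133], [0.573, -0.284], [0.423, -0.304], [0.398, -0.157]]
top r 7343 [46.2 54.9] [0.846  0.5093 0.086 ] [[0.954, 0.649], [0.944, 0.417], [0.752, 0.384], [0.751, 0.599]]
top r 2315 [70.  94.6] [0.7566 0.4429 0.086 ] [[0.73, 0.612], [0.915, 0.401], [0.784, 0.289], [0.609, 0.489]]
top r 71 [ 47.5 191.5] [0.5603 0.4643 0.086 ] [[0.567, 0.475], [0.567, 0.456], [0.544, 0.453], [0.544, 0.472]]
top r 594 [263.3 210.6] [0.5328 0.0514 0.086 ] [[0.547, 0.081], [0.556, 0.03], [0.518, 0.023], [0.51, 0.074]]
top r 593 [227.3 215.7] [0.522  0.1159 0.086 ] [[0.537, 0.145], [0.545, 0.094], [0.507, 0.087], [0.499, 0.138]]
top r 638 [ 77.9 319.1] [0.3259 0.3806 0.086 ] [[0.349, 0.428], [0.366, 0.411], [0.305, 0.337], [0.288, 0.353]]
scene g 820 [363.6 271.7] [0.5152 0.1842 0.086 ] [[0.541, 0.163], [0.5, 0.151], [0.492, 0.204], [0.532, 0.214]]
scene b 85 [207.6   1.6] [ 0.2428 -0.7566  0.024 ] [[0.261, -0.779], [0.204, -0.743], [0.219, -0.717], [0.276, -0.754]]
scene b 430 [194.3  26. ] [ 0.3395 -0.6589  0.024 ] [[0.405, -0.668], [0.344, -0.757], [0.258, -0.618], [0.321, -0.539]]
scene b 2934 [235.2 145. ] [ 0.4943 -0.2055  0.024 ] [[0.572, -0.279], [0.368, -0.326], [0.404, -0.156], [0.586, -0.129]]
scene r 737 [297.5 220.5] [0.5379 0.0558 0.086 ] [[0.563, 0.033], [0.521, 0.016], [0.512, 0.077], [0.553, 0.091]]
scene r 815 [328.9 245.3] [0.5271 0.1202 0.086 ] [[0.552, 0.098], [0.51, 0.083], [0.502, 0.141], [0.543, 0.154]]
scene r 495 [553.1 331.7] [0.3723 0.3905 0.086 ] [[0.36, 0.367], [0.342, 0.38], [0.405, 0.419], [0.422, 0.407]]
0.1 [0.18569873 0.59642412 0.3018938 ] [ 1.50337406e-01  9.88634480e-01 -7.23382758e-04 -7.46846249e-05] 0.08797700352940815
```

View pics/top0.png

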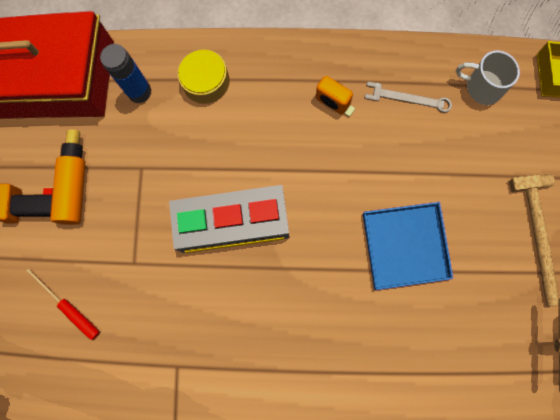

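View pics/scene0.png

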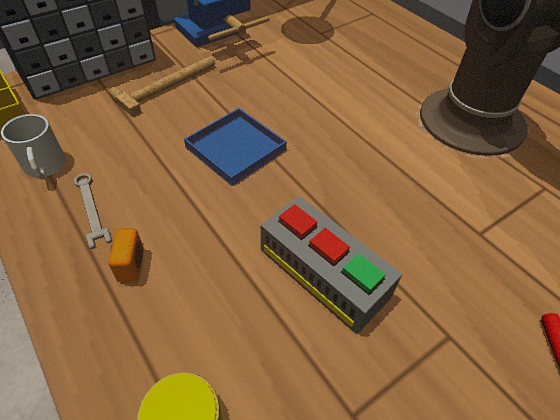

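The top view shows the dock at left centre: the green cap is at the left end (191,221), the reds at (227,216) and (263,211), and the tray is centred at (407,246). The scene view agrees, with green nearest the camera at (364,272). The path is clear.

```bash
cat > plan.py <<'E'
import sys,numpy as np
from scipy.spatial.transform import Rotation as R
from bench import ctrl
def plan(x,y,z,jawdeg,n):
    s=ctrl.state();p=np.array(s['ee_pos']);q=R.from_quat(s['ee_rot'])
    a=np.radians(jawdeg);Y=np.array([np.cos(a),np.sin(a),0]);Z=np.array([0,0,-1.]);t=R.from_matrix(np.c_[np.cross(Y,Z),Y,Z])
    rv=(q.inv()*t).as_rotvec();d=(np.array([x,y,z])-p)/n
    print('t',s['t'],'p',p.round(4),'F',np.round(s['wrist_force'],1),'w',round(s['width'],4),'rot/row',np.degrees(rv/n).round(2))
    for i in range(n): print((100*(q*R.from_rotvec(rv*i/n)).inv().apply(d)).round(2).tolist())
v=list(map(float,sys.argv[1:]));plan(*v[:4],int(v[4]))
E
python3 plan.py 0.512 0.181 0.26 9.6 10
```

```text
t 0.1 p [0.1857 0.5964 0.3019] F [-0.1 -0.8  0.6] w 0.088 rot/row [-0.01  0.    6.31]
[-4.35, -3.0, 0.42]
[-4.65, -2.5, 0.42]
[-4.9, -1.97, 0.42]
[-5.09, -1.42, 0.42]
[-5.21, -0.85, 0.42]
[-5.28, -0.28, 0.42]
[-5.27, 0.3, 0.42]
[-5.21, 0.88, 0.42]
[-5.08, 1.45, 0.42]
[-4.89, 2.0, 0.42]
```

jog_arm:
  commands:
    - {"jaw": 0, "offset": [-4.35, -3.0, 0.4], "delta_rot": [0, 0, 6.3]}
    - {"jaw": 0, "offset": [-4.65, -2.5, 0.4], "delta_rot": [0, 0, 6.3]}
    - {"jaw": 0, "offset": [-4.9, -1.97, 0.4], "delta_rot": [0, 0, 6.3]}
    - {"jaw": 0, "offset": [-5.1, -1.4, 0.4], "delta_rot": [0, 0, 6.3]}
    - {"jaw": 0, "offset": [-5.2, -0.85, 0.4], "delta_rot": [0, 0, 6.3]}
    - {"jaw": 0, "offset": [-5.3, -0.3, 0.4], "delta_rot": [0, 0, 6.3]}
    - {"jaw": 0, "offset": [-5.3, 0.3, 0.4], "delta_rot": [0, 0, 6.3]}
    - {"jaw": 0, "offset": [-5.2, 0.9, 0.4], "delta_rot": [0, 0, 6.3]}

```text
t: 1.1
ee_pos: [0.4481, 0.2629, 0.2704]
ee_rot: [0.558, 0.83, -0.0, -0.0]
wrist_force: [1.5, 0.7, 0.4]
width: 0.0114
finger_force: 0.0
```

```bash
python3 - <<'E'
from h import *
c=snap('wrist','w0.png')
for nm,a,ce,b in blobs(c):
    if nm in('g','r','r2'): print(nm,a,ce.round(1),pix2w(c,*ce,.086).round(4),[pix2w(c,*p,.086)[:2].round(4).tolist() for p in b])
E
python3 plan.py 0.512 0.181 0.26 9.6 3
```

```text
r 1786 [196.3  15.9] [0.334  0.3836 0.086 ] [[0.3094, 0.3729], [0.3459, 0.4172], [0.364, 0.406], [0.3272, 0.3603]]
r 468 [504.7  17.6] [0.5493 0.4684 0.086 ] [[0.542, 0.4587], [0.5417, 0.4777], [0.5551, 0.4774], [0.5557, 0.4583]]
r 1053 [284.2 364.5] [0.5166 0.1165 0.086 ] [[0.4925, 0.1345], [0.5196, 0.1455], [0.5388, 0.1007], [0.5106, 0.0892]]
t 1.15 p [0.4522 0.2563 0.2703] F [ 3.5 -5.2 -1. ] w 0.0073 rot/row [0.02 0.07 3.92]
[-3.06, 0.94, 0.36]
[-2.99, 1.15, 0.35]
[-2.91, 1.35, 0.35]
```

jog_arm:
  commands:
    - {"jaw": 0, "offset": [-5.1, 1.4, 0.4], "delta_rot": [0, 0, 6.3]}
    - {"jaw": 0, "offset": [-2.9, 1.5, 0.4], "delta_rot": [0, 0, 6.3]}
    - {"jaw": 0, "offset": [0, 0, 0], "delta_rot": [0, 0, 0]}
    - {"jaw": 0, "offset": [0, 0, 0], "delta_rot": [0, 0, 0]}

```text
t: 1.65
ee_pos: [0.5015, 0.1996, 0.2623]
ee_rot: [0.644, 0.765, -0.0, -0.0]
wrist_force: [-0.3, 0.7, -0.4]
width: 0.0003
finger_force: 0.0
```

```bash
python3 - <<'E'
from h import *
c=snap('wrist','w1.png')
for nm,a,ce,b in blobs(c):
    if nm in('g','r','r2'): print(nm,a,ce.round(1),pix2w(c,*ce,.086).round(4),[pix2w(c,*p,.086)[:2].round(4).tolist() for p in b])
E
python3 plan.py 0.512 0.181 0.18 9.6 2
```

```text
g 1838 [285.8 227.8] [0.5112 0.1904 0.086 ] [[0.4897, 0.2085], [0.5237, 0.2144], [0.5337, 0.1642], [0.498, 0.1579]]
r 151 [276.3 293.8] [0.5141 0.1251 0.086 ] [[0.5087, 0.1437], [0.5123, 0.1443], [0.5188, 0.1074], [0.515, 0.1067]]
r 387 [275.9 363.1] [0.5268 0.0492 0.086 ] [[0.5172, 0.0711], [0.5288, 0.0731], [0.5366, 0.029], [0.5246, 0.0269]]
t 1.7 p [0.5013 0.2    0.2624] F [0.5 0.7 0.4] w 0.0004 rot/row [-0.02 -0.01  0.14]
[-1.03, 0.37, 4.12]
[-1.03, 0.37, 4.12]
```

View pics/w1.png

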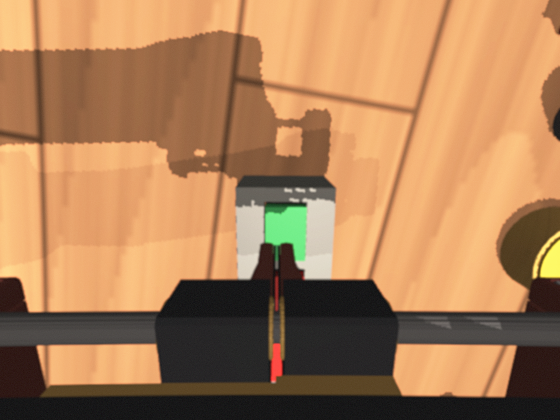

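The wrist view shows the green cap centred near (285,232), just ahead of the closed fingers. Measurements put it at about (0.5115, 0.184), so I'm moving above it now.

```bash
python3 plan.py 0.5115 0.184 0.174 9.6 3
```

```text
t 1.7 p [0.5013 0.2    0.2624] F [0.5 0.7 0.4] w 0.0004 rot/row [-0.01 -0.01  0.09]
[-0.59, 0.24, 2.95]
[-0.59, 0.24, 2.95]
[-0.58, 0.25, 2.95]
```

jog_arm:
  commands:
    - {"jaw": 0, "offset": [-0.9, 0.35, 3.0], "delta_rot": [0, 0, 0.3]}
    - {"jaw": 0, "offset": [-0.87, 0.38, 3.0], "delta_rot": [0, 0, 0]}
    - {"jaw": 0, "offset": [0, 0, 2.8], "delta_rot": [0, 0, 0]}
    - {"jaw": 0, "offset": [0, 0, 0.7], "delta_rot": [0, 0, 0]}
    - {"jaw": 0, "offset": [0, 0, 0.3], "delta_rot": [0, 0, 0]}
    - {"jaw": 0, "offset": [0, 0, 0], "delta_rot": [0, 0, 0]}

```text
t: 2.45
ee_pos: [0.5122, 0.1833, 0.1656]
ee_rot: [0.646, 0.763, 0.0, -0.0]
wrist_force: [-3.3, 0.6, 3.3]
width: 0.0005
finger_force: 1.6
```

jog_arm:
  commands:
    - {"jaw": 0, "offset": [0, 0, 0.4], "delta_rot": [0, 0, 0]}
    - {"jaw": 0, "offset": [0, 0, 0.4], "delta_rot": [0, 0, 0]}
    - {"jaw": 0, "offset": [0, 0, 0], "delta_rot": [0, 0, 0]}

```text
t: 2.82
ee_pos: [0.5121, 0.1832, 0.1576]
ee_rot: [0.646, 0.763, 0.001, -0.0]
wrist_force: [-2.8, 0.2, 3.3]
width: 0.0004
finger_force: 2.0
```

jog_arm:
  commands:
    - {"jaw": 0, "offset": [0, 0, -0.8], "delta_rot": [0, 0, 0]}
    - {"jaw": 0, "offset": [0, 0, -1.6], "delta_rot": [0, 0, 0]}
    - {"jaw": 8.78, "offset": [0, 0, -2.5], "delta_rot": [0, 0, 0]}
    - {"jaw": 8.78, "offset": [0, 0, -3.0], "delta_rot": [0, 0, 0]}
    - {"jaw": 8.78, "offset": [0, 0, 0], "delta_rot": [0, 0, 0]}
    - {"jaw": 8.78, "offset": [0, 0, 0], "delta_rot": [0, 0, 0]}

```text
t: 3.58
ee_pos: [0.5122, 0.1825, 0.2358]
ee_rot: [0.647, 0.763, 0.0, 0.0]
wrist_force: [-0.7, 0.5, -0.3]
width: 0.037
finger_force: 0.0
```

```bash
python3 - <<'E'
from h import *
ims=[]
for n in ['top','scene','wrist']:
    c=snap(n,n+'1.png'); ims.append(c['img'])
    for nm,a,ce,b in blobs(c):
        if nm=='g': print(n,a,ce.round(1),[(z,pix2w(c,*ce,z)[:2].round(4)) for z in(.086,.11)],[pix2w(c,*p,.11)[:2].round(4).tolist() for p in b])
cv2.imwrite('pics/m1.png',np.hstack([cv2.resize(ims[1][150:360,220:500],(400,300)),cv2.resize(ims[2],(400,300))])[:,:,::-1])
E
python3 plan.py 0.5115 0.184 0.16 9.6 3
```

```text
top 239 [197.4 217.1] [(0.086, array([0.5182, 0.17  ])), (0.11, array([0.5141, 0.1651]))] [[0.5299, 0.1817], [0.5342, 0.159], [0.4974, 0.1508], [0.4931, 0.1733]]
scene 765 [367.  266.4] [(0.086, array([0.505 , 0.1803])), (0.11, array([0.5186, 0.1887]))] [[0.5413, 0.164], [0.4989, 0.1511], [0.4918, 0.2056], [0.5328, 0.2161]]
wrist 3473 [276.7 230.5] [(0.086, array([0.5125, 0.1784])), (0.11, array([0.5112, 0.1864]))] [[0.4979, 0.1565], [0.4904, 0.2082], [0.5242, 0.2139], [0.5339, 0.1625]]
t 3.725 p [0.5119 0.1824 0.2349] F [-0.7  0.  -0.6] w 0.0487 rot/row [-0.02  0.01 -0.06]
[0.06, -0.0, 2.5]
[0.06, -0.0, 2.5]
[0.06, -0.0, 2.5]
```

View pics/m1.png

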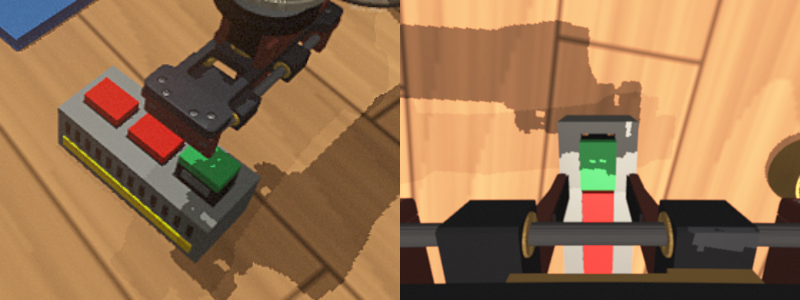

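The scene crop shows the green pack standing well proud of the deck, and both red packs still low. In the wrist view the jaws straddle it evenly. Next I lower and grip.

jog_arm:
  commands:
    - {"jaw": 8.78, "offset": [0.1, 0, 0], "delta_rot": [0, 0, 0]}
    - {"jaw": 8.78, "offset": [0.1, 0, 1.0], "delta_rot": [0, 0, 0]}
    - {"jaw": 8.78, "offset": [0, 0, 2.5], "delta_rot": [0, 0, 0]}
    - {"jaw": 8.78, "offset": [0, 0, 2.5], "delta_rot": [0, 0, 0]}
    - {"jaw": 8.78, "offset": [0, 0, 1.5], "delta_rot": [0, 0, 0]}
    - {"jaw": 3.0, "offset": [0, 0, 0], "delta_rot": [0, 0, 0]}
    - {"jaw": 3.0, "offset": [0, 0, 0], "delta_rot": [0, 0, 0]}
    - {"jaw": 3.0, "offset": [0, 0, 0], "delta_rot": [0, 0, 0]}

```text
t: 4.72
ee_pos: [0.5124, 0.1847, 0.1615]
ee_rot: [0.647, 0.763, 0.001, 0.0]
wrist_force: [-0.7, 0.4, -0.2]
width: 0.0614
finger_force: 0.0
```

jog_arm:
  commands:
    - {"jaw": 3.0, "offset": [0, 0, 0], "delta_rot": [0, 0, 0]}
    - {"jaw": 3.0, "offset": [0, 0, 0], "delta_rot": [0, 0, 0]}
    - {"jaw": 3.0, "offset": [0, 0, 0], "delta_rot": [0, 0, 0]}

```text
t: 5.1
ee_pos: [0.512, 0.1846, 0.1608]
ee_rot: [0.647, 0.763, 0.0, 0.0]
wrist_force: [-1.0, -0.1, 1.8]
width: 0.036
finger_force: 30.0
```

jog_arm:
  commands:
    - {"jaw": 3.0, "offset": [0, 0, -0.5], "delta_rot": [0, 0, 0]}
    - {"jaw": 3.0, "offset": [0, 0, -1.0], "delta_rot": [0, 0, 0]}
    - {"jaw": 3.0, "offset": [0, 0, -1.5], "delta_rot": [0, 0, 0]}
    - {"jaw": 3.0, "offset": [0, 0, -2.0], "delta_rot": [0, 0, 0]}
    - {"jaw": 3.0, "offset": [0, 0, -2.5], "delta_rot": [0, 0, 0]}
    - {"jaw": 3.0, "offset": [0, 0, -2.0], "delta_rot": [0, 0, 0]}
    - {"jaw": 3.0, "offset": [0, 0, 0], "delta_rot": [0, 0, 0]}

```text
t: 5.98
ee_pos: [0.5128, 0.1848, 0.2578]
ee_rot: [0.647, 0.763, 0.002, 0.001]
wrist_force: [0.6, -0.1, -1.9]
width: 0.0358
finger_force: 30.0
```

```bash
python3 plan.py 0.487 -0.217 0.25 9.6 10; python3 - <<'E'
from h import *
c=snap('scene','s2.png'); cv2.imwrite('pics/s2c.png',cv2.resize(c['img'][100:380,150:530],(570,420))[:,:,::-1])
E
```

```text
t 5.975 p [0.5128 0.1848 0.2578] F [ 0.6 -0.1 -1.9] w 0.0358 rot/row [ 0.02 -0.01 -0.02]
[-3.92, -0.91, 0.07]
[-3.92, -0.91, 0.07]
[-3.92, -0.91, 0.07]
[-3.92, -0.92, 0.07]
[-3.92, -0.92, 0.07]
[-3.92, -0.92, 0.07]
[-3.92, -0.92, 0.07]
[-3.92, -0.92, 0.08]
[-3.92, -0.92, 0.08]
[-3.92, -0.92, 0.08]
```

View pics/s2c.png

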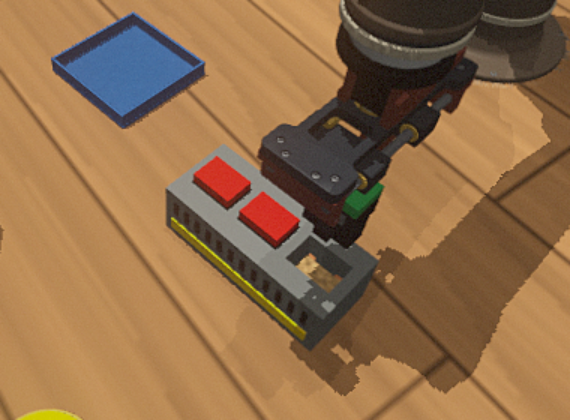

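The crop shows the green pack held upright at about (355,210), clear of its empty well, with both reds seated. Next I carry it to the tray.

jog_arm:
  commands:
    - {"jaw": 3.0, "offset": [-2.0, -0.5, 0], "delta_rot": [0, 0, 0]}
    - {"jaw": 3.0, "offset": [-4, -0.9, 0], "delta_rot": [0, 0, 0]}
    - {"jaw": 3.0, "offset": [-4.5, -1.0, 0], "delta_rot": [0, 0, 0]}
    - {"jaw": 3.0, "offset": [-4.5, -1.0, 0], "delta_rot": [0, 0, 0]}
    - {"jaw": 3.0, "offset": [-4.5, -1.0, 0], "delta_rot": [0, 0, 0]}
    - {"jaw": 3.0, "offset": [-4.5, -1.0, 0], "delta_rot": [0, 0, 0]}
    - {"jaw": 3.0, "offset": [-4.5, -1.0, 0], "delta_rot": [0, 0, 0]}
    - {"jaw": 3.0, "offset": [-4.5, -1.0, 0], "delta_rot": [0, 0, 0]}

```text
t: 7.02
ee_pos: [0.4913, -0.1557, 0.2549]
ee_rot: [0.647, 0.762, -0.001, -0.001]
wrist_force: [0.4, -0.3, -2.4]
width: 0.0358
finger_force: 30.0
```

jog_arm:
  commands:
    - {"jaw": 3.0, "offset": [-4.0, -1.0, 0], "delta_rot": [0, 0, 0]}
    - {"jaw": 3.0, "offset": [-2.2, -0.8, 0], "delta_rot": [0, 0, 0]}
    - {"jaw": 3.0, "offset": [0, 0, 0], "delta_rot": [0, 0, 0]}
    - {"jaw": 3.0, "offset": [0, 0, 0], "delta_rot": [0, 0, 0]}

```text
t: 7.52
ee_pos: [0.4847, -0.2169, 0.255]
ee_rot: [0.647, 0.763, -0.0, -0.001]
wrist_force: [0.0, 1.2, -1.9]
width: 0.0356
finger_force: 30.0
```

```bash
python3 plan.py 0.487 -0.217 0.121 9.6 6; python3 - <<'E'
from h import *
ims=[snap(n,n+'3.png')['img'] for n in('scene','wrist')]
cv2.imwrite('pics/m3.png',np.hstack([cv2.resize(ims[0][0:300,100:500],(400,300)),cv2.resize(ims[1],(400,300))])[:,:,::-1])
E
```

```text
t 7.525 p [ 0.4847 -0.2169  0.255 ] F [ 0.   1.2 -1.9] w 0.0356 rot/row [-0.01 -0.01 -0.03]
[-0.01, 0.04, 2.23]
[-0.01, 0.04, 2.23]
[-0.01, 0.04, 2.23]
[-0.01, 0.04, 2.23]
[-0.01, 0.04, 2.23]
[-0.01, 0.04, 2.23]
```

View pics/m3.png

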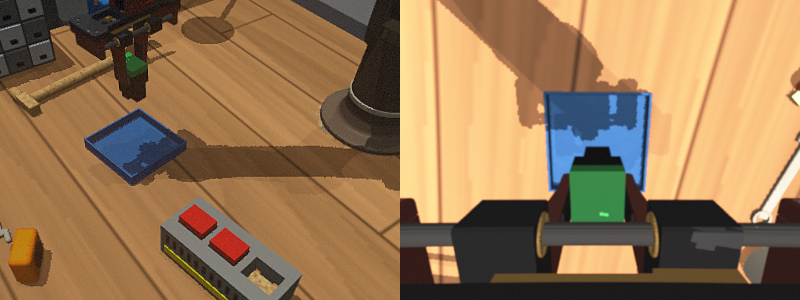

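The pack hangs upright over the tray: at about (130,75) in the left panel, and laterally centred over the tray in the wrist panel. I'll lower it.

jog_arm:
  commands:
    - {"jaw": 3.0, "offset": [0, 0.1, 2.0], "delta_rot": [0, 0, 0]}
    - {"jaw": 3.0, "offset": [0, 0.1, 3.5], "delta_rot": [0, 0, 0]}
    - {"jaw": 3.0, "offset": [0, 0, 3.5], "delta_rot": [0, 0, 0]}
    - {"jaw": 3.0, "offset": [0, 0, 2.5], "delta_rot": [0, 0, 0]}
    - {"jaw": 3.0, "offset": [0, 0, 1.2], "delta_rot": [0, 0, 0]}
    - {"jaw": 3.0, "offset": [0, 0, 0.3], "delta_rot": [0, 0, 0]}
    - {"jaw": 3.0, "offset": [0, 0, 0], "delta_rot": [0, 0, 0]}

```text
t: 8.5
ee_pos: [0.4877, -0.2169, 0.1263]
ee_rot: [0.647, 0.763, 0.0, 0.0]
wrist_force: [0.5, 0.5, -1.8]
width: 0.0358
finger_force: 30.0
```

jog_arm:
  commands:
    - {"jaw": 3.0, "offset": [0, 0, 0.2], "delta_rot": [0, 0, 0]}
    - {"jaw": 3.0, "offset": [0, 0, 0.15], "delta_rot": [0, 0, 0]}
    - {"jaw": 3.0, "offset": [0, 0, 0], "delta_rot": [0, 0, 0]}

```text
t: 8.88
ee_pos: [0.4873, -0.2169, 0.1223]
ee_rot: [0.647, 0.763, 0.0, 0.0]
wrist_force: [0.5, 0.6, -2.7]
width: 0.0358
finger_force: 30.0
```

jog_arm:
  commands:
    - {"jaw": 3.0, "offset": [0, 0, 0.1], "delta_rot": [0, 0, 0]}
    - {"jaw": 3.0, "offset": [0, 0, 0.05], "delta_rot": [0, 0, 0]}
    - {"jaw": 3.0, "offset": [0, 0, 0], "delta_rot": [0, 0, 0]}

```text
t: 9.25
ee_pos: [0.4873, -0.2169, 0.1209]
ee_rot: [0.647, 0.763, 0.0, -0.0]
wrist_force: [-1.6, 1.2, 3.5]
width: 0.0357
finger_force: 30.0
```

Floor contact: the vertical wrist force has gone from −2.7 to +3.5 N. I'll release and back off.

jog_arm:
  commands:
    - {"jaw": 4.2, "offset": [0, 0, 0], "delta_rot": [0, 0, 0]}
    - {"jaw": 7, "offset": [0, 0, 0], "delta_rot": [0, 0, 0]}
    - {"jaw": 8.5, "offset": [0, 0, 0], "delta_rot": [0, 0, 0]}
    - {"jaw": 8.5, "offset": [0, 0, 0], "delta_rot": [0, 0, 0]}
    - {"jaw": 8.5, "offset": [0, 0, -1.5], "delta_rot": [0, 0, 0]}
    - {"jaw": 8.5, "offset": [0, 0, -3], "delta_rot": [0, 0, 0]}
    - {"jaw": 8.5, "offset": [0, 0, -4], "delta_rot": [0, 0, 0]}
    - {"jaw": 8.5, "offset": [0, 0, -4], "delta_rot": [0, 0, 0]}

```text
t: 10.25
ee_pos: [0.4871, -0.2171, 0.2478]
ee_rot: [0.647, 0.763, 0.0, 0.0]
wrist_force: [1.1, -0.7, -0.0]
width: 0.0847
finger_force: 0.0
```

jog_arm:
  commands:
    - {"jaw": 8.5, "offset": [0, 0, 0], "delta_rot": [0, 0, 0]}
    - {"jaw": 8.5, "offset": [0, 0, 0], "delta_rot": [0, 0, 0]}

```text
t: 10.5
ee_pos: [0.4871, -0.2166, 0.2458]
ee_rot: [0.647, 0.763, 0.0, 0.0]
wrist_force: [0.4, 0.0, -0.6]
width: 0.0849
finger_force: 0.0
```

```bash
python3 - <<'E'
from h import *
ims=[]
for n in('scene','wrist'):
    c=snap(n,n+'4.png');ims.append(c['img'])
    for nm,a,ce,b in blobs(c):
        if nm=='g': print(n,pix2w(c,*ce,.07).round(4))
cv2.imwrite('pics/m4.png',np.hstack([cv2.resize(ims[0][0:300,100:500],(400,300)),cv2.resize(ims[1],(400,300))])[:,:,::-1])
E
```

```text
scene [ 0.4907 -0.2173  0.07  ]
wrist [ 0.4866 -0.2156  0.07  ]
```

View pics/m4.png

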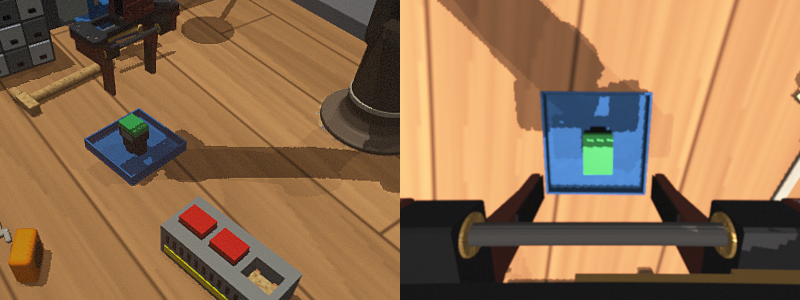

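The pack stands upright mid-tray, at (133,130) in the left panel and (598,155) in the right. The gripper is clear and both reds are still seated.

```bash
python3 -c "
from bench import ctrl
print(ctrl.hand_in())"
```

```text
the job is handed in; nothing more can be done
None
```

I've handed the job in: the green-capped pack was pressed, popped up, drawn out and stood upright near the centre of the blue tray, and both red packs are still latched; the hand-in call gave no verdict.

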